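Slide the vial carrier home in its dock and close the keeper

TASK

With a fingertip on the upright rear wall of the blue vial carrier, slide it gently along the rails of its dock until you feel it drop into the locating notch, and stop pushing there. Then push the red keeper arm round with a fingertip until it lies straight across the rails behind the carrier. Only push: do not lift or carry the carrier, keep the vials in their pockets and leave the other things on the worktop where they stand.

Things in the scene. Friction and masses are not known exactly. Their poses are not given: they have to be found in the camera images.
- dock: Aluminium plate fixed on the worktop, 130 x 264 x 8 mm, long axis y; origin centre of underside, z up. Start yaw -0.2 to 0.2. Steel rails along y at x = +-38 mm, tops z = 20 mm, with notches 5 mm deep, upright walls. Grey side guides: inner faces x = +-54, tops z = 32, green marks beside the rear notch; end stop at -y end. An ear (to x = -87, 8 mm high) bears the keeper. The carrier slides to -y.
- dock_home (a point): Point on the dock where the carrier's origin lies when it is home in the notch: dock frame (0, -70, 15) mm, axes as the dock's. Home has about 3 mm of play either way along y.
- carrier: Loose blue board 104 x 100 mm, about 0.4 kg, three vial pockets (walls to z = 37 mm) in front, push wall at its rear: 84 mm wide, 7 thick, top z = 50, rear face y = +50. Origin: centre of its feet's underside, axes as the dock's. Starts on the rails (dock z = 20 mm), 80 to 130 mm to +y of home; slides at 1 to 2 N. At the notches it falls 5 mm by itself (z = 15) and their walls stop it dead.
- push_face (a point): Middle of the rear face of the carrier's push wall, where the fingertip pushes: carrier frame (0, 50, 40) mm. Push along the dock's -y. There is free room behind it.
- keeper (a joint): Red level arm on an upright post of the dock. 0: it points along the dock's +y, beside the rails (starts at 0 to 0.15). Grows as it turns clockwise seen from above; at its stop, 1.571 rad, it points along the dock's +x, across the rails, some 9 mm behind the seated carrier's push wall. Stays where left (friction 0.03 N m). A carrier not yet home is in its way.
- keeper_pivot (a point): On the keeper's turning axis at the arm's mid-height: dock frame (-72, -6, 45) mm. The arm is 10 mm wide, reaches 75 mm from the axis, and spans z = 36 to 54 mm above the worktop.
- keeper_tip (a point): On the middle line of the keeper arm at mid-height, 70 mm from its axis.
- dropper_a: Loose small vial, brown, black cap, 29 mm across, 70 mm high, standing in a pocket of the carrier; origin at the centre of its underside, 15 mm above the carrier's origin. To stay in its pocket.
- dropper_b: Loose small vial, white, red cap, 27 mm across, 66 mm high, standing in a pocket of the carrier; origin at the centre of its underside, 15 mm above the carrier's origin. To stay in its pocket.
- dropper_c: Loose small vial, white, blue cap, 26 mm across, 62 mm high, standing in a pocket of the carrier; origin at the centre of its underside, 15 mm above the carrier's origin. To stay in its pocket.
- wash_bottle: White spray bottle with black trigger head, 58 x 124 x 240 mm. Bystander; origin at the centre of its underside.
- bottle_lyse: White reagent bottle with red cap, 56 mm across, 136 mm high. Bystander; origin at the centre of its underside.
- timer: White square timer with red knob, 62 x 62 x 35 mm. Bystander; origin at the centre of its underside.
- swab_tub: Whitish tub of cotton buds, 77 mm across, 80 mm high. Bystander; origin at the centre of its underside.
- tape_roll: Roll of beige tape lying flat, 96 mm across, 25 mm high. Bystander; origin at the centre of its underside.
- calculator: Dark desk calculator lying flat, 120 x 76 x 15 mm. Bystander; origin at the centre of its underside.
There are look-alikes about, which are no part of the job. There is more than one size of the carrier; the one meant has the size given above.

How it is judged:
By the outcome, as a careful person would: the job done as asked, in the order asked, and still so for the second after the job is handed in, with the robot touching nothing.
It also fails if it takes over 48 s, if anything falls off the work surface, if the arm or the gripper's body presses on something with over 40 N, if the wrist force passes 120 N, or if a joint passes its speed limit or range.

ROBOT

A 6-joint arm with a two-finger parallel gripper is mounted at the origin on a cart in front of the work surface, level with it; the furniture and walls round the work are solid. World frame = base frame: x ahead of the robot, y to its left, z up, the work surface at z = 0. Lengths are in m, angles in rad, forces in N, time in s.
With the tool pointing down it reaches from about 0.35 to 0.775 m from the base axis. Payload 5.5 kg.
Tool frame: the origin (TCP) lies between the finger pads; the fingertips stand 19 mm ahead of it and the grasp point (between the pads) is the TCP; z points along the fingers, y is the line along which they close (so a half turn about z gives the same grasp; the last joint's range is limited). The gripper opens to 85 mm and grips with 20 to 120 N. Pads are 22 mm wide; open, the fingers measure 114 mm over their backs; the gripper's body (76 mm by 85 mm) begins 54 mm behind the grasp point. The pads swing forward as they close: fully open they stand 13 mm farther back than shut.
Start: joints at [-0.14, 0.313, 0.046, 1.304, 0, 1.431], TCP at [0.575, -0, 0.25] pointing down, gripper open.
Joint ranges: [-2.76, 2.76], [-0.86, 1.69], [-1.03, 1.26], [-2.2, 2.34], [-1.47, 1.5], [-3.14, 3.14]. Speed limits (rad/s): [2.57, 2.57, 3.14, 3.14, 3.14, 3.14].

INTERFACE

Orientations are given as a unit quaternion [w, x, y, z].
In Python, from workcell import env gives the robot as it stands.
- The arm moves only by the tool carry_out, never from a script. Its argument "increments" is a list that holds one entry, the list of rows, each a list of 6 numbers: the shift along the tool's x, y, z each as a share of 50 cm, from -1 to 1, then the turn, a rotation vector about the tool's x, y, z each as a share of 2 pi rad, from -1 to 1. In form: [[[x, y, z, ax, ay, az], ...]]. A call has 1 to 5 rows; each row is the pose to reach, as a shift and turn from the pose commanded when the call began, along the tool's axes at that moment, turning the shorter way round; what a row does not reach only later rows make up. A row lasts 1/8 s, in which the tool goes at most 62.5 mm and 10.7 degrees, less where a joint would pass 70% of its speed; a pose out of reach is approached as far as the arm can. A call with a number of a shift or a turn outside -1 to 1 is refused whole. A call with a gripper value outside its range is refused whole. "jaw" is the closure, from 0 (fully open) to 1 (shut), set as the call begins (left out, the last holds). The fingers move at their own pace and stop on an object; "squeeze" is the grip in N (left out, the last holds). Time passes only in rows, so rows that repeat a pose let the fingers close. It gives the time, the measured TCP pose, the force, the opening and the grip force at its end, in the units of the state.
- env.get_state(): the state, without advancing time (a new reading comes with each control period).
- env.read_camera(name): name is "scene" or "side" or "wrist"; returns a dict with "frame" (400x640x3 uint8, blue, green, red), "z_map" (400x640 float32, m along the optical axis (not along the pixel's ray), 0 where there is no reading), "intrinsics" (3x3 intrinsics, pixels), "k1" (the pictures are not rectified: a ray, as slopes to the right and down, at radius r is drawn at 1 + k1 r^2 times it, then the intrinsics apply), "R" (3x3) and "t" (3): a world point X has camera coordinates R X + t; the wrist camera has in their place "T_tool_cam" (4x4, takes a point from camera to tool coordinates, whose origin is the TCP and whose axes are the flange's). Camera axes: x right, y down, z forward; pixel columns grow to the right and rows downward; lengths in m; the calibration is good to about 2 mm. A picture is of the moment at which its call begins: read the wrist's pose just before it.
- env.hand_in(): hands the job in; it is judged then, once.
Trained networks look in the newest picture that a camera, given by its name, has taken for a name from the list of things; names that differ only in an ending like _2 or _b are one class to them, and where a whole thing is asked for, a point or a joint stands for the part that bears it (a point fixed in the world has none). Each returns a list of dicts, best first, with "score" (0 to 1); they miss things now and then, are a little off and sometimes report something else, mostly with a low value. They report only what shows in the picture. A call takes as long as a camera call. They do not tell look-alikes from the thing itself.
- env.find_in(camera, name): "position" ([x, y, z] in m, in world coordinates, good to about 4 mm: the middle of the surface that is visible of it).
The state is a dict: "clock": time; "joint_pos": joint angles; "qvel": joint speeds; "tau": joint torques, N m; "tcp_pos": TCP position; "orientation": TCP orientation; "wrist_force": force on the tool from outside, world axes, zero at the start; "ft_torque": the same for the moment, N m; "finger_gap": finger opening in m; "grip_force": force on a finger pad.
Only numpy, scipy, OpenCV 4.12 (cv2) and the standard library are available. Lean on these libraries where they do the work, as an engineer would, in place of code of your own. Each camera call takes 0.05 s, during which the arm holds its last target. There are 200 camera calls.

## Working session

There is one attempt and no reset: what is moved stays moved. The work goes in short steps, Python scripts to look and compute and a tool call to move; the robot and the scene stay as the last step left them, time stands still between calls to the robot, and variables do not carry over. Pictures are saved under pics/ and viewed, at most 10 in all, crops included, and the job is handed in when it is done.

Besides the shell and the picture viewer there is one more tool, called after ">>>" by a JSON object that holds its "op" and its "data". carry_out: Moves the arm, as the interface text tells. Its arguments: {"type":"object","properties":{"increments":{"type":"array","items":{"type":"array","items":{"type":"array","items":{"type":"number","minimum":-1,"maximum":1}}}},"jaw":{"type":"number"},"squeeze":{"type":"number"}},"required":["increments"]}

```bash
mkdir -p pics; ls
cat > h.py <<'E'
import numpy as np, cv2
from workcell import env
from scipy.spatial.transform import Rotation as Rn
def pose(s=None):
    s=s or env.get_state(); q=s["orientation"]; T=np.eye(4)
    T[:3,:3]=Rn.from_quat([q[1],q[2],q[3],q[0]]).as_matrix(); T[:3,3]=s["tcp_pos"]; return T
def cam(name):
    W=pose(); c=env.read_camera(name)
    if name=="wrist": c["T"]=W@np.array(c["T_tool_cam"])
    else:
        E=np.eye(4);E[:3,:3]=c["R"];E[:3,3]=c["t"]; c["T"]=np.linalg.inv(E)
    return c
def rays(c,uv):
    k=float(c["k1"]); 
    return cv2.undistortPoints(np.array(uv,float).reshape(-1,1,2),np.array(c["intrinsics"],float),np.array([k,0,0,0.])).reshape(-1,2)
def world(c):  # world xyz per pixel from depth
    h,w=c["z_map"].shape; u,v=np.meshgrid(np.arange(w),np.arange(h))
    r=rays(c,np.stack([u,v],-1)); z=c["z_map"].reshape(-1,1)
    P=np.hstack([r*z,z])@c["T"][:3,:3].T+c["T"][:3,3]; P[z[:,0]<=0]=np.nan
    return P.reshape(h,w,3)
def onplane(c,uv,z):
    r=rays(c,uv); d=np.hstack([r,np.ones((len(r),1))])@c["T"][:3,:3].T; o=c["T"][:3,3]
    return o+d*((z-o[2])/d[:,2:])
def proj(c,X):
    p=(np.atleast_2d(X)-c["T"][:3,3])@c["T"][:3,:3]; s=p[:,:2]/p[:,2:]; s=s*(1+c["k1"]*(s**2).sum(1,keepdims=True))
    K=np.array(c["intrinsics"]); return s@K[:2,:2].T+K[:2,2]
E
python3 - <<'E'
from h import *
a=cam("scene");b=cam("side")
cv2.imwrite("pics/scene.png",a["frame"]);cv2.imwrite("pics/side.png",b["frame"])
for n in ["carrier","dock","push_face","keeper","keeper_pivot","keeper_tip","dropper_a"]:
    for k in ["scene","side"]:
        print(n,k,[(round(d["score"],2),np.round(d["position"],3).tolist()) for d in env.find_in(k,n)])
print(env.get_state())
E
```

```text
pics
carrier scene [(0.81, [0.505, -0.215, 0.019]), (0.78, [0.513, 0.03, 0.037])]
carrier side [(0.86, [0.508, 0.037, 0.038]), (0.77, [0.505, -0.215, 0.022])]
dock scene [(0.64, [0.497, 0.068, 0.014]), (0.18, [0.692, 0.055, 0.078])]
dock side [(0.85, [0.501, 0.082, 0.009])]
push_face scene [(0.78, [0.506, -0.218, 0.018]), (0.75, [0.508, 0.028, 0.039])]
push_face side [(0.82, [0.509, 0.03, 0.043]), (0.8, [0.507, -0.22, 0.021])]
keeper scene [(0.69, [0.447, 0.045, 0.052])]
keeper side [(0.68, [0.451, 0.049, 0.053])]
keeper_pivot scene [(0.8, [0.498, 0.067, 0.014])]
keeper_pivot side [(0.68, [0.498, 0.079, 0.013])]
keeper_tip scene [(0.6, [0.452, 0.047, 0.055])]
keeper_tip side [(0.93, [0.446, 0.047, 0.05]), (0.56, [0.698, 0.148, 0.019]), (0.17, [0.699, -0.028, 0.012])]
dropper_a scene [(0.77, [0.482, 0.002, 0.073]), (0.72, [0.544, -0.006, 0.084]), (0.62, [0.509, 0.001, 0.078])]
dropper_a side [(0.97, [0.543, -0.001, 0.084]), (0.82, [0.479, 0.002, 0.074]), (0.66, [0.515, 0.001, 0.08]), (0.49, [0.445, 0.048, 0.051])]
{'clock': 0.8, 'joint_pos': array([-1.39641923e-01,  3.13168106e-01,  4.61152148e-02,  1.30365044e+00,
       -9.82796144e-06,  1.43116314e+00]), 'qvel': array([ 1.12576822e-04,  3.20343821e-04,  2.65205672e-04, -1.20379039e-03,
        2.21451733e-04, -5.31485583e-05]), 'tau': array([-4.40003450e-04, -4.80390465e+01,  2.98793507e+01, -1.17005407e-04,
       -2.42764936e-04,  2.45659646e-05]), 'tcp_pos': array([ 5.75024114e-01, -3.99147471e-05,  2.50347575e-01]), 'orientation': array([4.00918415e-05, 7.07109869e-01, 7.07103692e-01, 2.40577460e-05]), 'wrist_force': array([-0.81870003,  0.33266718, -0.27232915]), 'ft_torque': array([-0.01213697, -0.00521045,  0.0442577 ]), 'grip_force': 0.0, 'finger_gap': 0.08543321429115978}
```

View pics/scene.png

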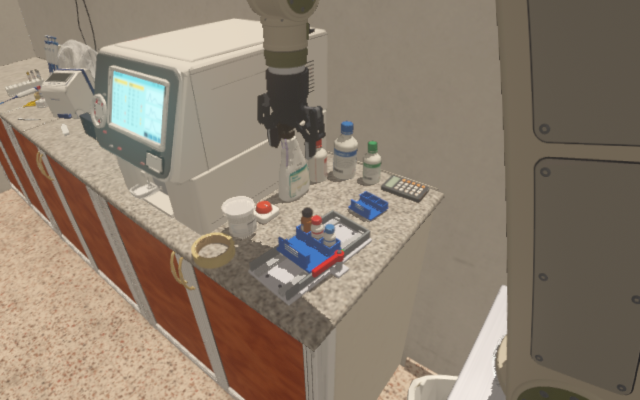

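View pics/side.png

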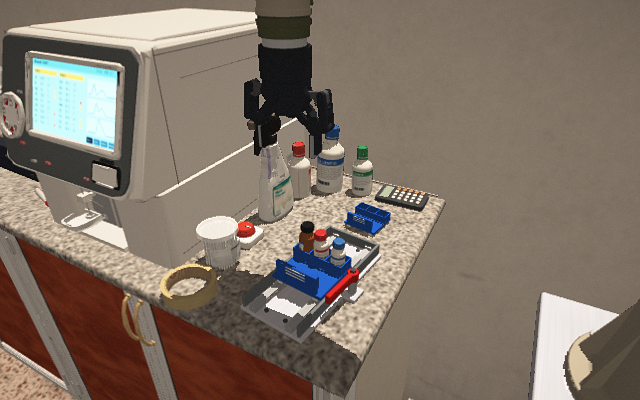

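The scene shows two blue carriers. One is on the dock with three vials (scene px ~(310,250)), and a smaller empty one stands loose at ~(370,206). The one on the rails with the vials fits the task; I'll confirm it with the wrist camera and a size check.

Run:
```python
from h import *
c=cam("wrist"); cv2.imwrite("pics/wrist1.png",c["frame"])
np.savez("w1.npz",**{k:c[k] for k in ["frame","z_map","intrinsics","k1","T"]})
print(c["T"].round(3))
P=world(c); print(np.nanmin(P.reshape(-1,3),0),np.nanmax(P.reshape(-1,3),0))
```

```text
[[ 1.    -0.    -0.     0.576]
 [-0.    -0.954 -0.3    0.076]
 [-0.     0.3   -0.954  0.374]
 [ 0.     0.     0.     1.   ]]
[-0.58864209 -0.42523843 -0.90833152] [0.89536699 0.37969014 0.31941679]
```

View pics/wrist1.png

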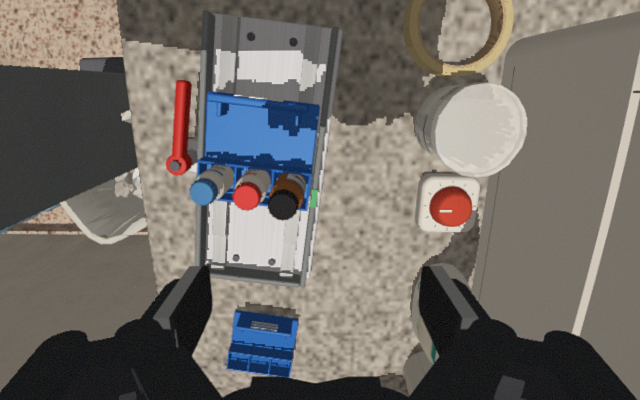

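The wrist view shows the big carrier with the three vials between the guides at px ~(255,140). The keeper is at ~(180,125) with its pivot at (177,165), the green mark is at (313,198), and the small look-alike is at (263,342). I'll fit the dock and carrier numerically and draw the model on a crop to confirm.

Run:
```python
from h import *
c=dict(np.load("w1.npz")); P=world(c); f=c["frame"].astype(int); B,G,R=f[...,0],f[...,1],f[...,2]
v,u=np.mgrid[:400,:640]
blue=(B>110)&(B>R+60); red=(R>130)&(R>G+80)
hsv=cv2.cvtColor(c["frame"],cv2.COLOR_BGR2HSV)
reg=(u>190)&(u<350)&(v<290)
# guide tops
m=reg&~blue&~red&(P[...,2]>.029)&(P[...,2]<.036)&(hsv[...,1]<60)
q=P[m]; print("guide n",len(q),np.median(q[:,2]))
r=cv2.minAreaRect((q[:,:2]*1000).astype(np.float32)); print("guide rect",r)
# small and large carrier blue
for nm,mm in [("big",blue&(v<210)&(u>190)&(u<330)),("small",blue&(v>300)&(u<310))]:
    q=P[mm]; print(nm,len(q),np.percentile(q[:,2],[1,10,50,90,99]).round(4)); 
    print(cv2.minAreaRect((q[:,:2]*1000).astype(np.float32)))
mm=blue&(v<130)&(u>190)&(u<330)&(P[...,2]>.062); q=P[mm]; print("wall top",len(q),np.median(q[:,2]),cv2.minAreaRect((q[:,:2]*1000).astype(np.float32)))
mm=red&(u<200)&(u>160)&(v<180); q=P[mm]; q=q[(q[:,2]>.04)]; print("keeper",len(q),np.median(q[:,2]),cv2.minAreaRect((q[:,:2]*1000).astype(np.float32)))
mm=(G>R+50)&(G>B+50)&reg; q=P[mm]; print("green",len(q),np.median(q,0))
# dock left/right inner guide edges: per row
print(P[60:62,200:350:6,2].round(3))
```

```text
guide n 3309 0.031726294588399706
guide rect ((518.1807861328125, 7.1921539306640625), (261.5653381347656, 126.09536743164062), 82.85762023925781)
big 6123 [nan nan nan nan nan]
((521.1785888671875, 21.29311752319336), (95.05377197265625, 105.59817504882812), 82.2640380859375)
small 1816 [nan nan nan nan nan]
((512.8353881835938, -214.1481170654297), (70.46217346191406, 76.35232543945312), 79.22428131103516)
wall top 504 0.0699660631701923 ((522.4002685546875, 60.733856201171875), (18.109867095947266, 72.45026397705078), 82.4872055053711)
keeper 973 0.05408369541853136 ((456.9417419433594, 42.29338455200195), (82.92304229736328, 19.274024963378906), 76.3940200805664)
green 89 [ 0.57379168 -0.02722091  0.03313945]
[[ 0.03   0.03   0.013  0.008  0.019  0.02   0.013  0.01   0.008  0.008
   0.011  0.009  0.007  0.007  0.007  0.008  0.01   0.009  0.021  0.02
   0.008  0.008  0.031  0.006  0.   ]
 [ 0.031  0.031  0.013  0.008  0.021  0.02   0.013  0.009  0.007  0.009
   0.01   0.008  0.009  0.008  0.008  0.008  0.007  0.007  0.021  0.019
   0.009  0.009  0.031  0.001 -0.001]]
```

```bash
cat >> h.py <<'E'
yaw=-0.1246; D=np.array([.5182,.0072,0.])
Rd=Rn.from_euler("z",yaw).as_matrix()
def dw(p): return np.atleast_2d(np.array(p,float))/1000@Rd.T+D   # dock mm -> world m
def wd(X): return (np.atleast_2d(X)-D)@Rd*1000
E
python3 - <<'E'
from h import *
c=dict(np.load("w1.npz")); P=world(c); f=c["frame"].astype(int); B,G,R=f[...,0],f[...,1],f[...,2]
v,u=np.mgrid[:400,:640]; Q=wd(P.reshape(-1,3)).reshape(P.shape)
blue=(B>110)&(B>R+60)&(v<210)&(u>190)&(u<330)
q=Q[blue&(Q[...,2]>64)&(Q[...,2]<75)&(Q[...,1]>40)]; print("walltop x,y pct",len(q),np.percentile(q,[2,10,50,90,98],axis=0).round(1).tolist())
q=Q[blue&(Q[...,2]<75)]; print("blue",np.percentile(q,[.5,2,50,98,99.5],axis=0).round(1).tolist())
m=(Q[...,2]>29)&(Q[...,2]<35)&(abs(Q[...,1])<128)&(abs(abs(Q[...,0])-58)<10)&~blue
for s in (-1,1):
    q=Q[m&(Q[...,0]*s>0)]; k=np.polyfit(q[:,1],q[:,0],1); print("guide",s,len(q),k.round(4),np.percentile(q[:,0],[5,50,95]).round(1),np.percentile(q[:,1],[.5,99.5]).round(1))
k=Q[(R>130)&(R>G+80)&(u<200)&(u>160)&(v<180)&(Q[...,2]>48)]; pv=np.array([-72,-6]); d=k[:,:2]-pv; far=d[np.hypot(*d.T)>25]; print("keeper ang",np.median(np.arctan2(far[:,0],far[:,1])),np.hypot(*d.T).max(), np.polyfit(far[:,1],far[:,0],1))
im=cv2.resize(c["frame"][0:300,150:370],None,fx=2,fy=2)
def L(pts,col,z):
    p=proj(c,dw([[x,y,z] for x,y in pts])); cv2.polylines(im,[((p-[150,0])*2).astype(int)],True,col,1)
box=lambda a,b,c_,d_:[(a,c_),(b,c_),(b,d_),(a,d_)]
L(box(-65,65,-132,132),(0,255,255),8); L(box(-54,54,-132,132),(255,0,255),32)
yc=13
L(box(-42,42,yc+43,yc+50),(0,255,0),70); L(box(-52,52,yc-50,yc+50),(0,255,0),35)
L(box(-77,-67,-6,69),(255,255,0),54)
cv2.imwrite("pics/crop1.png",im)
E
```

```text
walltop x,y pct 503 [[-37.4, 55.8, 67.9], [-33.7, 56.4, 68.9], [-14.0, 59.2, 70.0], [5.9, 61.8, 71.0], [29.5, 62.3, 71.8]]
blue [[-48.7, -31.8, 33.3], [-47.5, -24.8, 33.8], [-7.0, 26.9, 35.5], [53.0, 61.2, 70.6], [54.0, 62.1, 71.3]]
guide -1 1380 [ 2.3000e-03 -5.3925e+01] [-56.8 -53.7 -51.3] [-115.7  127.1]
guide 1 1739 [-1.50000e-03  5.92903e+01] [53.7 59.6 62.6] [-126.9  127.1]
keeper ang 0.10427175643232536 75.35880406891735 [0.03373182 3.49802569]
```

View pics/crop1.png

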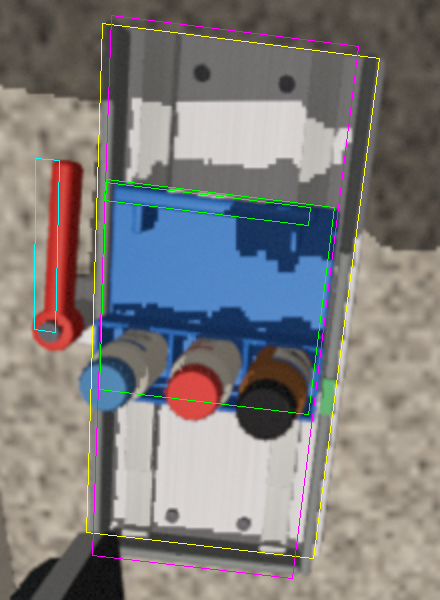

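The overlay fits once shifted about 2.8 mm along dock x (guides symmetric, carrier 104 mm wide). The big carrier is confirmed, with its blue area about 103 x 95 mm against about 76 x 70 for the look-alike. Its rear face is at dock y ≈ 62.5, so about 82 mm of travel. Next I close the jaw and go behind the wall.

>>> {"op": "carry_out", "data": {"increments": [[[0.1,-0.04,0,0,0,0.01],[0.196,-0.085,0.02,0,0,0.0198],[0.196,-0.085,0.1,0,0,0.0198],[0.196,-0.085,0.2,0,0,0.0198],[0.196,-0.085,0.26,0,0,0.0198]]], "jaw": 1, "squeeze": 20}}

```text
clock: 1.48
tcp_pos: [0.5313, 0.0983, 0.1182]
orientation: [-0.001, 0.749, 0.662, -0.001]
wrist_force: [-0.5, -0.3, 0.4]
finger_gap: -0.0004
grip_force: 0.0
```

```bash
sed -i 's/D=np.array(.*$/D=np.array([.5210,.0069,0.])/' h.py
python3 - <<'E'
from h import *
s=env.get_state(); print(s["clock"],s["finger_gap"],wd(s["tcp_pos"]).round(1),s["wrist_force"].round(2),Rn.from_matrix(pose()[:3,:3]).as_euler("ZYX").round(4))
for n in ("side","scene"):
    c=cam(n); Q=wd(world(c).reshape(-1,3)); m=(abs(Q[:,0])<60)&(Q[:,1]>60)&(Q[:,1]<130)&(Q[:,2]>80)&(Q[:,2]<155)
    q=Q[m]; print(n,len(q),np.percentile(q[:,2],[0,1,5,20]).round(1)); lo=q[q[:,2]<np.percentile(q[:,2],1)+12]; print("tip ext",lo.min(0).round(1),lo.max(0).round(1))
E
```

```text
1.475 -0.0003643527752854451 [[ -1.2  91.9 118.2]] [-0.46 -0.32  0.36] [ 1.4471e+00  4.0000e-04 -3.1395e+00]
side 579 [ 99.8 102.1 107.6 117.8]
tip ext [-15.6  84.9  99.8] [ 12.1 103.5 114. ]
scene 359 [ 95.3  97.8 103.7 114.1]
tip ext [-17.1  86.3  95.3] [  3.6 104.4 109.5]
```

>>> {"op": "carry_out", "data": {"increments": [[[0,0.002,0.05,0,0,0],[0,0.002,0.096,0,0,0],[0,0.002,0.096,0,0,0],[-0.015,0.002,0.096,0,0,0],[-0.03,0.002,0.096,0,0,0]]]}}

```text
clock: 2.2
tcp_pos: [0.5327, 0.0825, 0.0739]
orientation: [0.001, 0.75, 0.662, 0.001]
wrist_force: [0.2, 0.5, -0.2]
finger_gap: -0.0001
grip_force: 0.0
```

>>> {"op": "carry_out", "data": {"increments": [[[-0.006,0,0,0,0,0],[-0.012,0,0,0,0,0],[-0.018,0,0,0,0,0],[-0.024,0,0,0,0,0],[-0.03,0,0,0,0,0]]]}}

```text
clock: 2.82
tcp_pos: [0.5297, 0.068, 0.0723]
orientation: [-0.0, 0.75, 0.662, 0.0]
wrist_force: [0.5, 1.3, 0.9]
finger_gap: 0.0
grip_force: 0.7
```

```bash
cat > st.py <<'E'
from h import *
s=env.get_state(); print(s["clock"],wd(s["tcp_pos"]).round(1),"F dock",(s["wrist_force"]@Rd).round(2))
c=cam("wrist"); P=world(c); Q=wd(P.reshape(-1,3)).reshape(P.shape); f=c["frame"].astype(int); B,G,R=f[...,0],f[...,1],f[...,2]
b=(B>110)&(B>R+60)&(abs(Q[...,0])<53); w=Q[b&(Q[...,2]>61)&(Q[...,2]<75)]; d=Q[b&(Q[...,2]>25)&(Q[...,2]<42)]
for n,q in (("wall",w),("deck",d)):
    if len(q)>20: print(n,len(q),"z",np.median(q[:,2]).round(1),"x",np.percentile(q[:,0],[1,99]).round(1),"y",np.percentile(q[:,1],[1,50,99]).round(1))
import sys
if len(sys.argv)>1: cv2.imwrite("pics/%s.png"%sys.argv[1],c["frame"])
E
python3 st.py
```

```text
2.825 [[ 1.1 61.7 72.3]] F dock [0.34 1.4  0.91]
wall 53 z 68.8 x [-42.2  40.7] y [49.5 50.1 51. ]
deck 915 z 35.1 x [-52.3  50.7] y [-4.3 43.9 50.4]
```

Contact: 1.4 N, and the carrier is moving with the wall at y ≈ 51. About 71 mm remains.

>>> {"op": "carry_out", "data": {"increments": [[[-0.008,0,0.002,0,0,0],[-0.016,0,0.004,0,0,0],[-0.024,0,0.006,0,0,0],[-0.032,0,0.006,0,0,0],[-0.04,0,0.006,0,0,0]]]}}

```text
clock: 3.5
tcp_pos: [0.5271, 0.0479, 0.0692]
orientation: [-0.0, 0.75, 0.662, -0.0]
wrist_force: [0.3, 1.0, -0.7]
finger_gap: -0.0
grip_force: 0.6
```

>>> {"op": "carry_out", "data": {"increments": [[[-0.008,0,0,0,0,0],[-0.016,0,0,0,0,0],[-0.024,0,0,0,0,0],[-0.032,0,0,0,0,0],[-0.04,0,0,0,0,0]]]}}

```text
clock: 4.12
tcp_pos: [0.5248, 0.0282, 0.0693]
orientation: [0.0, 0.75, 0.662, 0.0]
wrist_force: [-0.2, 0.8, -0.8]
finger_gap: 0.0
grip_force: 0.6
```

```bash
python3 st.py w2
```

```text
4.125 [[ 1.2 21.6 69.3]] F dock [-0.3   0.79 -0.8 ]
deck 969 z 35.2 x [-51.9  51. ] y [-45.5   3.4  10.4]
```

View pics/w2.png

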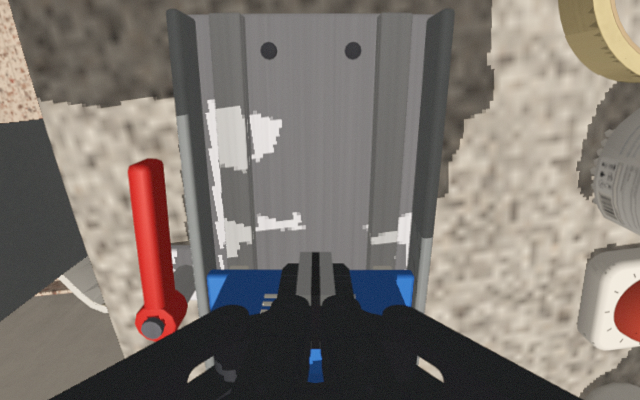

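The carrier tracks square between the guides, with the wall's rear face at row ~270 and the vials hidden behind the hand. About 30 mm to go; I'll take 16 mm, then fine steps.

>>> {"op": "carry_out", "data": {"increments": [[[-0.007,0,0,0,0,0],[-0.014,0,0,0,0,0],[-0.021,0,0,0,0,0],[-0.028,0,0,0,0,0],[-0.034,0,0,0,0,0]]]}}

```text
clock: 4.8
tcp_pos: [0.5228, 0.0113, 0.0694]
orientation: [0.0, 0.75, 0.662, 0.0]
wrist_force: [-0.2, 1.3, -0.4]
finger_gap: 0.0004
grip_force: 0.6
```

>>> {"op": "carry_out", "data": {"increments": [[[-0.004,0,0,0,0,0],[-0.008,0,0,0,0,0],[-0.012,0,0,0,0,0],[-0.014,0,0,0,0,0],[-0.016,0,0,0,0,0]]]}}

```text
clock: 5.42
tcp_pos: [0.5218, 0.0036, 0.0693]
orientation: [0.0, 0.75, 0.662, 0.0]
wrist_force: [-0.2, 1.7, 1.4]
finger_gap: -0.0003
grip_force: 0.7
```

```bash
python3 st.py
```

```text
5.425 [[ 1.2 -3.2 69.3]] F dock [-0.42  1.69  1.35]
deck 954 z 35.1 x [-52.   51.1] y [-69.5 -21.6 -14.5]
```

>>> {"op": "carry_out", "data": {"increments": [[[-0.002,0,0,0,0,0],[-0.004,0,0,0,0,0],[-0.005,0,0,0,0,0]]]}}

```text
clock: 5.85
tcp_pos: [0.5214, 0.0011, 0.0693]
orientation: [-0.0, 0.75, 0.662, 0.0]
wrist_force: [0.9, 0.4, 0.0]
finger_gap: -0.0001
grip_force: 0.6
```

```bash
python3 st.py
```

```text
5.85 [[ 1.1 -5.7 69.3]] F dock [0.84 0.53 0.03]
wall 168 z 64.3 x [-30.8  29.9] y [-19.1 -17.6 -16.6]
deck 887 z 30.2 x [-51.7  51.3] y [-72.  -23.6 -17. ]
```

The carrier dropped: deck z went 35.1 → 30.2 and wall top 69 → 64.3, and the push force vanished. I back off, rise and look.

>>> {"op": "carry_out", "data": {"increments": [[[0.03,0,0,0,0,0],[0.08,0,-0.02,0,0,0],[0.08,0,-0.14,0,0,0],[0.08,0,-0.24,0,0,0],[0.08,0,-0.3,0,0,0]]]}}

```text
clock: 6.52
tcp_pos: [0.5273, 0.0417, 0.2223]
orientation: [0.001, 0.749, 0.662, 0.001]
wrist_force: [0.6, 0.8, 0.4]
finger_gap: 0.0002
grip_force: 0.0
```

```bash
python3 st.py w3
python3 - <<'E'
from h import *
c=cam("wrist"); P=world(c); Q=wd(P.reshape(-1,3)).reshape(P.shape); f=c["frame"].astype(int); B,G,R=f[...,0],f[...,1],f[...,2]
k=Q[(R>120)&(R>G+80)&(Q[...,2]>48)&(Q[...,2]<58)&(Q[...,0]<-50)&(Q[...,0]>-100)&(abs(Q[...,1])<90)]
print(len(k),k.min(0).round(1),k.max(0).round(1))
far=k[k[:,1]>15]; p=np.polyfit(far[:,1],far[:,0],1); print("line x at y=-6,15,60",np.polyval(p,[-6,15,60]).round(1),"ang",np.arctan(p[0]))
post=k[k[:,1]<5]; print("post",post.min(0).round(1),post.max(0).round(1))
E
```

```text
6.525 [[  1.9  35.3 222.3]] F dock [0.5  0.84 0.36]
wall 541 z 65.1 x [-41.   41.1] y [-23.2 -19.9 -17.3]
deck 1799 z 30.4 x [-51.5  51.3] y [-187.6  -49.6  -18.3]
1046 [-80.7 -14.3  50.4] [-61.9  69.3  57.5]
line x at y=-6,15,60 [-71.4 -70.6 -69. ] ang 0.0365652690585673
post [-80.7 -14.3  51.8] [-61.9   5.   57.5]
```

View pics/w3.png

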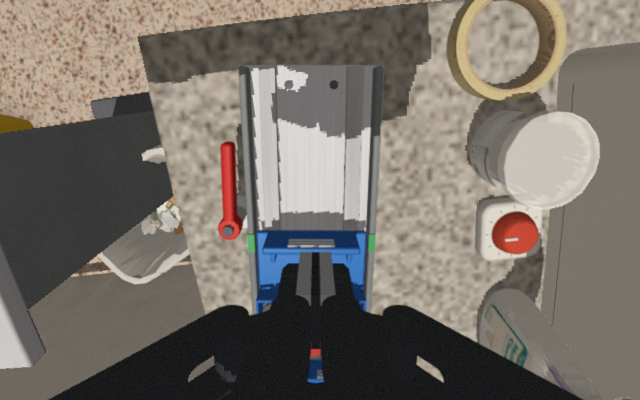

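The carrier is home: its rear wall at row ~240 lines up with the green marks at (252,243) and (371,243). The keeper points along +y, pivot px (228,231), tip (229,147), angle ≈ 0.04. Now to the outer side of the keeper.

>>> {"op": "carry_out", "data": {"increments": [[[0.01,-0.1,0,0,0,0],[0.02,-0.208,0,0,0,0],[0.02,-0.208,0.1,0,0,0],[0.02,-0.208,0.2,0,0,0],[0.02,-0.208,0.2,0,0,0]]]}}

```text
clock: 7.25
tcp_pos: [0.4202, 0.0642, 0.1158]
orientation: [-0.003, 0.75, 0.662, -0.003]
wrist_force: [-0.6, 0.2, 0.5]
finger_gap: 0.0003
grip_force: 0.0
```

```bash
python3 st.py w4
```

```text
7.25 [[-107.1   44.3  115.8]] F dock [-0.58  0.12  0.48]
wall 807 z 65.1 x [-14.1  40.2] y [-23.3 -19.5 -16.8]
deck 922 z 30.4 x [-47.   50.9] y [-75.5 -58.8 -17.2]
```

View pics/w4.png

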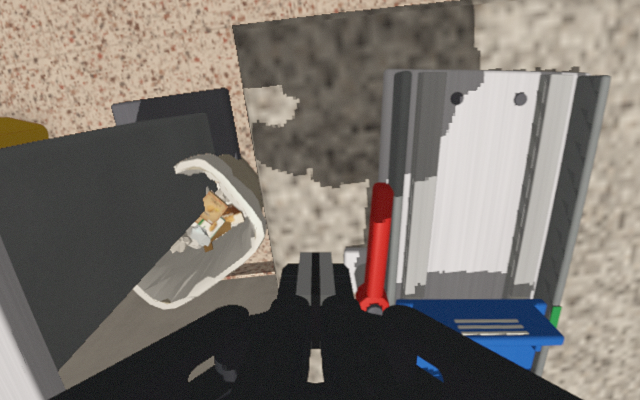

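The fingertip (px ~(318,260)) is left of the keeper and clear of it. Descend, then re-read.

>>> {"op": "carry_out", "data": {"increments": [[[0,0,0.05,0,0,0],[0,0,0.1,0,0,0],[0,0,0.1,0,0,0],[0,0,0.1,0,0,0]]]}}

```text
clock: 7.8
tcp_pos: [0.4259, 0.0636, 0.071]
orientation: [0.001, 0.75, 0.662, 0.001]
wrist_force: [-0.1, 0.4, 1.0]
finger_gap: -0.0001
grip_force: 0.0
```

```bash
python3 -c "
from h import *
s=env.get_state();print(wd(s['tcp_pos']).round(1),(s['wrist_force']@Rd).round(2))"
```

```text
[[-101.5   44.5   71. ]] [-0.18  0.38  0.96]
```

>>> {"op": "carry_out", "data": {"increments": [[[0,0,0.014,0,0,0],[0,0.01,0.014,0,0,0],[0.004,0.024,0.014,0,0,0],[0.008,0.038,0.014,0,0,0],[0.01,0.052,0.014,0,0,0]]]}}

```text
clock: 8.43
tcp_pos: [0.4513, 0.0654, 0.0623]
orientation: [-0.0, 0.75, 0.662, -0.0]
wrist_force: [-1.0, -0.2, 0.2]
finger_gap: -0.0001
grip_force: 0.4
```

>>> {"op": "carry_out", "data": {"increments": [[[0,0.01,0,0,0,0],[-0.001,0.02,0,0,0,0],[-0.003,0.03,0,0,0,0],[-0.005,0.04,0,0,0,0],[-0.007,0.048,0,0,0,0]]]}}

```text
clock: 9.05
tcp_pos: [0.4746, 0.0588, 0.0623]
orientation: [0.0, 0.75, 0.662, 0.0]
wrist_force: [-1.1, 1.5, 0.4]
finger_gap: 0.0002
grip_force: 0.3
```

```bash
cat > kp.py <<'E'
from h import *
s=env.get_state();print(s["clock"],wd(s['tcp_pos']).round(1),(s['wrist_force']@Rd).round(2))
for n in ("wrist","side"):
    c=cam(n); P=world(c); Q=wd(P.reshape(-1,3)).reshape(P.shape); f=c["frame"].astype(int); B,G,R=f[...,0],f[...,1],f[...,2]
    k=Q[(R>110)&(R>G+80)&(R>B+60)&(Q[...,2]>45)&(Q[...,2]<60)&(Q[...,0]<20)&(Q[...,0]>-100)&(Q[...,1]>-30)&(Q[...,1]<90)]
    d=k[:,:2]-[-71.5,-5]; r=np.hypot(*d.T); d=d[r>20]
    if len(d)>10: print(n,len(d),"ang",np.median(np.arctan2(d[:,0],d[:,1])).round(3),"rmax",r.max().round(1),"ext",k.min(0).round(1),k.max(0).round(1))
E
python3 kp.py
```

```text
9.05 [[-52.5  45.7  62.3]] [-1.28  1.33  0.39]
wrist 653 ang 0.721 rmax 74.2 ext [-53.4   9.2  52. ] [-20.6  51.9  55.8]
```

>>> {"op": "carry_out", "data": {"increments": [[[-0.005,0.01,0,0,0,0],[-0.012,0.02,0,0,0,0],[-0.018,0.03,0,0,0,0],[-0.024,0.038,0,0,0,0],[-0.03,0.042,0,0,0,0]]]}}

```text
clock: 9.78
tcp_pos: [0.4936, 0.0412, 0.0623]
orientation: [0.0, 0.75, 0.662, 0.0]
wrist_force: [-0.4, -0.1, -0.6]
finger_gap: -0.0002
grip_force: 0.3
```

>>> {"op": "carry_out", "data": {"increments": [[[-0.007,0.006,0,0,0,0],[-0.014,0.01,0,0,0,0],[-0.021,0.014,0,0,0,0],[-0.028,0.018,0,0,0,0],[-0.034,0.02,0,0,0,0]]]}}

```text
clock: 10.4
tcp_pos: [0.5012, 0.0231, 0.0624]
orientation: [0.0, 0.75, 0.662, 0.0]
wrist_force: [0.0, 0.3, 0.5]
finger_gap: 0.0004
grip_force: 0.3
```

```bash
python3 kp.py
```

```text
10.4 [[-21.6  13.6  62.4]] [-0.01  0.29  0.5 ]
wrist 278 ang 1.4 rmax 73.9 ext [-81.1 -10.   50.5] [ 2.2  5.5 58.6]
side 48 ang 1.497 rmax 44.7 ext [-83.2 -14.3  51.1] [-26.9   3.8  56.7]
```

>>> {"op": "carry_out", "data": {"increments": [[[-0.002,0,0,0,0,0],[-0.004,0,0,0,0,0],[-0.006,0,0,0,0,0]]]}}

```text
clock: 10.88
tcp_pos: [0.5009, 0.0205, 0.0624]
orientation: [0.0, 0.75, 0.662, 0.0]
wrist_force: [0.9, 2.7, 0.9]
finger_gap: -0.0001
grip_force: 1.6
```

>>> {"op": "carry_out", "data": {"increments": [[[-0.002,0,0,0,0,0],[-0.003,0,0,0,0,0],[-0.003,0,0,0,0,0]]]}}

```text
clock: 11.25
tcp_pos: [0.5009, 0.0203, 0.0625]
orientation: [-0.001, 0.749, 0.662, 0.001]
wrist_force: [1.1, 6.0, 0.4]
finger_gap: -0.0001
grip_force: 3.4
```

```bash
python3 kp.py
```

```text
11.25 [[-21.6  10.8  62.5]] [0.39 6.1  0.35]
wrist 373 ang 1.458 rmax 73.9 ext [-81.5 -11.2  49.8] [ 2.4  4.9 59.3]
side 47 ang 1.554 rmax 48.6 ext [-82.6 -18.5  46.4] [-24.8   4.2  58.4]
```

The keeper is hard against its stop: 6 N with no further motion, at the expected y. I back off along +y, rise and check.

>>> {"op": "carry_out", "data": {"increments": [[[0.02,0,0,0,0,0],[0.06,0,0,0,0,0],[0.1,0,-0.05,0,0,0],[0.14,0.02,-0.15,0,0,0],[0.16,0.04,-0.26,0,0,0]]]}}

```text
clock: 11.98
tcp_pos: [0.5295, 0.0967, 0.193]
orientation: [-0.0, 0.749, 0.662, -0.001]
wrist_force: [1.6, -0.0, 0.1]
finger_gap: 0.0001
grip_force: 0.0
```

>>> {"op": "carry_out", "data": {"increments": [[[0,0,-0.05,0,0,0],[0,0,-0.1,0,0,0],[0,0,-0.1,0,0,0],[0,0,-0.1,0,0,0]]]}}

```text
clock: 12.48
tcp_pos: [0.5298, 0.0958, 0.2414]
orientation: [-0.0, 0.75, 0.662, -0.001]
wrist_force: [0.3, -0.8, -0.5]
finger_gap: -0.0001
grip_force: 0.0
```

```bash
python3 kp.py; python3 st.py
python3 - <<'E'
from h import *
a=cam("side"); b=cam("scene"); r=lambda c,y0,x0:cv2.resize(c["frame"][y0:y0+150,x0:x0+200],None,fx=2,fy=2)
cv2.imwrite("pics/fin.png",np.hstack([r(a,195,220),r(b,170,220)]))
for n in ["dropper_a"]:
    for k in ["scene","side"]: print(k,[(round(d["score"],2),wd(d["position"]).round(0).tolist()) for d in env.find_in(k,n)])
E
```

```text
12.475 [[ -2.4  89.3 241.4]] [ 0.35 -0.75 -0.54]
wrist 144 ang 1.528 rmax 37.2 ext [-81.2 -14.3  49.6] [-34.5   5.1  58.1]
side 109 ang 1.548 rmax 70.5 ext [-82.7 -18.   46.9] [-1.   4.2 57. ]
12.575 [[ -2.6  89.2 240.9]] F dock [-0.01  0.09 -0.1 ]
wall 61 z 65.2 x [-41.4  40.8] y [-23.3 -19.6 -17.3]
deck 393 z 30.3 x [-51.8  51.1] y [-60.4 -37.2 -17.8]
scene [(0.55, [[-8.0, -83.0, 76.0]]), (0.53, [[25.0, -91.0, 83.0]]), (0.53, [[-37.0, -87.0, 70.0]])]
side [(0.71, [[-6.0, -83.0, 75.0]]), (0.63, [[-39.0, -89.0, 72.0]]), (0.62, [[22.0, -84.0, 81.0]])]
```

View pics/fin.png

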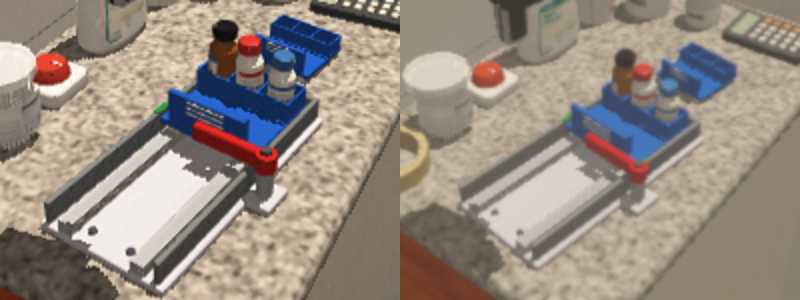

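Both views show the keeper (left half px ~(235,148)) lying across the rails behind the seated carrier. All three vials are upright in their pockets, and nothing else has moved. Handing in.

```bash
python3 -c "
from workcell import env
print(env.hand_in())"
```

```text
the job is handed in; nothing more can be done
None
```

I handed the job in at about 13 s: the carrier is in its notch (it dropped about 5 mm), the keeper lies across the rails against its stop, the vials are upright in their pockets, and the robot is touching nothing. The hand-in returned no verdict.

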